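Flip the hot-work marker on the cooling rack

TASK

The T-joint test piece on the cooling rack has just been welded and is still hot: with your fingertips, gently push the marker paddle of its bay up and right over its hinge, without flicking it, until it lies fully flat on the sloping board with its triangle face up. Only push, never pinch, and leave the other two paddles, all the test pieces and the things on the bench as they are.

Things in the scene. Friction and masses are not known exactly. Their poses are not given: they have to be found in the camera images.
- hinge_right (a point): Centre of the hinge pin of the right (-y) paddle, fixed to the rack, 95 mm above the bench, at the top edge of a board that slopes down 40 degrees away from the robot. Its y axis runs along the pin (towards the left paddle), x points level across to this paddle's bay, z is up. The middle of its bay is 140 mm along x. Neighbouring pins are 125 mm apart.
- paddle_right (a joint): Angle of the right marker paddle about its pin: 0 = sticking up towards the robot, 40 degrees above level, plain face up; 0.87 = upright; 2.44 = level on the far side; 3.14 = lying flat down the sloping board, triangle face up. Hard stops at 0 and 3.14. The hinge is stiff (0.06 N m, paddle 90 g): it stays wherever it is left, so it must be pushed all the way; 1 to 4 N.
- lip_right (a point): Mid free edge of the right paddle's finger lip. 3 mm sheet: a flat plate 60 mm wide from the pin to 52 mm out, then a lip 40 wide, 18 long, bent 30 degrees up from the plate: at angle 0 its edge is 46 mm from the pin towards the robot and 50 above it. The face below at 0 bears a triangle of rod 1.5 mm proud. In front and below is free air. The pushing fingertip should follow the arc.
- hinge_middle (a point): Centre of the hinge pin of the middle paddle, fixed to the rack, 95 mm above the bench, at the top edge of a board that slopes down 40 degrees away from the robot. Its y axis runs along the pin (towards the left paddle), x points level across to this paddle's bay, z is up. The middle of its bay is 140 mm along x. Neighbouring pins are 125 mm apart.
- paddle_middle (a joint): Angle of the middle marker paddle about its pin: 0 = sticking up towards the robot, 40 degrees above level, plain face up; 0.87 = upright; 2.44 = level on the far side; 3.14 = lying flat down the sloping board, triangle face up. Hard stops at 0 and 3.14. The hinge is stiff (0.06 N m, paddle 90 g): it stays wherever it is left, so it must be pushed all the way; 1 to 4 N.
- lip_middle (a point): Mid free edge of the middle paddle's finger lip. 3 mm sheet: a flat plate 60 mm wide from the pin to 52 mm out, then a lip 40 wide, 18 long, bent 30 degrees up from the plate: at angle 0 its edge is 46 mm from the pin towards the robot and 50 above it. The face below at 0 bears a triangle of rod 1.5 mm proud. In front and below is free air. The pushing fingertip should follow the arc.
- hinge_left (a point): Centre of the hinge pin of the left (+y) paddle, fixed to the rack, 95 mm above the bench, at the top edge of a board that slopes down 40 degrees away from the robot. Its y axis runs along the pin (towards the left paddle), x points level across to this paddle's bay, z is up. The middle of its bay is 140 mm along x. Neighbouring pins are 125 mm apart.
- paddle_left (a joint): Angle of the left marker paddle about its pin: 0 = sticking up towards the robot, 40 degrees above level, plain face up; 0.87 = upright; 2.44 = level on the far side; 3.14 = lying flat down the sloping board, triangle face up. Hard stops at 0 and 3.14. The hinge is stiff (0.06 N m, paddle 90 g): it stays wherever it is left, so it must be pushed all the way; 1 to 4 N.
- lip_left (a point): Mid free edge of the left paddle's finger lip. 3 mm sheet: a flat plate 60 mm wide from the pin to 52 mm out, then a lip 40 wide, 18 long, bent 30 degrees up from the plate: at angle 0 its edge is 46 mm from the pin towards the robot and 50 above it. The face below at 0 bears a triangle of rod 1.5 mm proud. In front and below is free air. The pushing fingertip should follow the arc.
- tee_mid (a point): The T-joint test piece: steel base 80 x 60 x 6 mm with one 6 mm plate 50 mm high standing along its middle, 56 mm tall overall. The point is on its centre line, 28 mm above its underside. It stands loose on the grate (24 mm above the bench) of one of the three bays, any of them, about 0.4 kg.
- butt: The butt-joint test piece: flat steel 80 x 60 x 8 mm with a weld bead along its middle, loose in another bay, 0.30 kg. Origin at the centre of its underside.
- tube: The tube-on-plate test piece: a 70 x 70 x 6 mm plate with a 48 mm tube standing on it, 51 mm tall, loose in the remaining bay, 0.38 kg. Origin at the centre of its underside.
- clamp: A steel locking C-clamp lying on the bench to the left of the rack, about 260 x 100 x 20 mm. Origin on the bench near its middle.
- tin: A closed round steel tin of nozzle dip, 84 mm across, 62 mm tall, on the bench to the right of the rack. Origin at the centre of its underside.
There are look-alikes about, which are no part of the job. Leave any blue, red or turquoise look-alike of the part that bears tee_mid alone.

How it is judged:
On the way:
1. the paddle of the T-joint's bay is being pushed over by the fingers (((y of tee_mid in the frame of hinge_right between -0.045 and 0.045 m and value of joint paddle_right between 1.2 and 2.9 rad and contact force between the fingers and paddle_right above 0.2 N) or (y of tee_mid in the frame of hinge_middle between -0.045 and 0.045 m and value of joint paddle_middle between 1.2 and 2.9 rad and contact force between the fingers and paddle_middle above 0.2 N) or (y of tee_mid in the frame of hinge_left between -0.045 and 0.045 m and value of joint paddle_left between 1.2 and 2.9 rad and contact force between the fingers and paddle_left above 0.2 N))).
At the end, for the whole second after the job is handed in: The paddle of the bay that holds the T-joint lies turned over on the sloping board, within 0.12 rad of its stop, and at rest; the lips of the other two paddles, the clamp and the tin are within 15 mm and the test pieces within 10 mm of where they began (((y of tee_mid in the frame of hinge_right between -0.045 and 0.045 m and value of joint paddle_right above 3.02 rad and distance of each of lip_middle, lip_left from where it was at the start of the episode below 0.015 m) or (y of tee_mid in the frame of hinge_middle between -0.045 and 0.045 m and value of joint paddle_middle above 3.02 rad and distance of each of lip_right, lip_left from where it was at the start of the episode below 0.015 m) or (y of tee_mid in the frame of hinge_left between -0.045 and 0.045 m and value of joint paddle_left above 3.02 rad and distance of each of lip_right, lip_middle from where it was at the start of the episode below 0.015 m)) and distance of each of tee_mid, butt, tube from where it was at the start of the episode below 0.01 m and distance of each of clamp, tin from where it was at the start of the episode below 0.015 m and velocity of joint paddle_right between -0.1 and 0.1 rad/s and velocity of joint paddle_middle between -0.1 and 0.1 rad/s and velocity of joint paddle_left between -0.1 and 0.1 rad/s); the robot touches nothing.
It fails at once if a paddle of another bay is turned (its lip moved more than 15 mm) ((not (y of tee_mid in the frame of hinge_right between -0.045 and 0.045 m) and distance of lip_right from where it was at the start of the episode above 0.015 m) or (not (y of tee_mid in the frame of hinge_middle between -0.045 and 0.045 m) and distance of lip_middle from where it was at the start of the episode above 0.015 m) or (not (y of tee_mid in the frame of hinge_left between -0.045 and 0.045 m) and distance of lip_left from where it was at the start of the episode above 0.015 m)).
It fails at once if a test piece is shifted or lifted (more than 10 mm) (distance of any of tee_mid, butt, tube from where it was at the start of the episode above 0.01 m).
It fails at once if the clamp or the tin is shifted or lifted (more than 15 mm) (distance of any of clamp, tin from where it was at the start of the episode above 0.015 m).
It fails at once if a paddle is pinched or forced (more than 30 N from the fingers) (contact force between the fingers and paddle_right above 30 N or contact force between the fingers and paddle_middle above 30 N or contact force between the fingers and paddle_left above 30 N).
It fails at once if a paddle is flicked or slammed (faster than 8 rad/s) (velocity of joint any of paddle_right, paddle_middle, paddle_left above 8 rad/s).
It also fails if it takes over 38 s, if anything falls off the work surface, if the arm or the gripper's body presses on something with over 40 N, if the wrist force passes 120 N, or if a joint passes its speed limit or range.

ROBOT

A 6-joint arm with a two-finger parallel gripper is mounted at the origin on the work surface. World frame = base frame: x ahead of the robot, y to its left, z up, the work surface at z = 0. Lengths are in m, angles in rad, forces in N, time in s.
With the tool pointing down it reaches from about 0.35 to 1 m from the base axis. Payload 7.1 kg.
Tool frame: the origin (TCP) lies on the centre line of the jaws, within the pads' length; the fingertips stand 22 mm ahead of it and the grasp point (between the pads) lies 3 mm ahead of it; z points along the fingers, y is the line along which they close (so a half turn about z gives the same grasp; the last joint's range is limited). The gripper opens to 85 mm and grips with 20 to 120 N. Pads are 22 mm wide; open, the fingers measure 114 mm over their backs; the gripper's body (76 mm by 85 mm) begins 54 mm behind the grasp point. The pads swing forward as they close: fully open they stand 13 mm farther back than shut.
Start: joints at [-1.204, 0.423, 1.63, -0, 1.089, -0.019], TCP at [0.235, -0.579, 0.253] pointing down, gripper open.
Joint ranges: [-3, 3], [-0.9, 2.11], [0.09, 2.58], [-1.31, 4.45], [0.11, 2.69], [-2.54, 2.54]. Speed limits (rad/s): [2.39, 2.39, 3.01, 3.14, 3.14, 3.14].

INTERFACE

Orientations are given as a unit quaternion [x, y, z, w].
In Python, from rig import ctrl gives the robot as it stands.
- The arm moves only by the tool jog_arm, never from a script. Its argument "motion" is a list of rows, each a list of 7 numbers: the shift along the tool's x, y, z in units of 40 mm (1.0 is 40 mm), then the turn, a rotation vector about the tool's x, y, z in units of 5 degrees (1.0 is 5 degrees), then the finger opening in mm, from 0 to 85.4. In form: [[dx, dy, dz, ax, ay, az, hand], ...]. A call has 1 to 8 rows; each row is the pose to reach, as a shift and turn from the pose commanded when the call began, along the tool's axes at that moment; what a row does not reach only later rows make up. A row lasts 1/12 s, in which the tool goes at most 41.7 mm and 7.16 degrees, less where a joint would pass 70% of its speed; a pose out of reach is approached as far as the arm can. A call with a gripper value outside its range is refused whole. The fingers move at their own pace and stop on an object; "newtons" is the grip in N (left out, the last holds). Time passes only in rows, so rows that repeat a pose let the fingers close. It gives the time, the measured TCP pose, the force, the opening and the grip force at its end, in the units of the state.
- ctrl.get_obs(): the state, without advancing time (a new reading comes with each control period).
- ctrl.grab_frame(name): name is "side" or "top"; returns a dict with "pixels" (384x512x3 uint8, blue, green, red), "z_map" (384x512 float32, m along the optical axis (not along the pixel's ray), 0 where there is no reading), "fx", "fy", "cx", "cy" (pixels), "dist" ([k1, k2, p1, p2, k3] as OpenCV has them; the pictures are not rectified), "R" (3x3) and "t" (3): a world point X has camera coordinates R X + t. Camera axes: x right, y down, z forward; pixel columns grow to the right and rows downward; lengths in m; the calibration is good to about 2 mm. A picture is of the moment at which its call begins.
- ctrl.hand_in(): hands the job in; it is judged then, once.
Trained networks look in the newest picture that a camera, given by its name, has taken for a name from the list of things; names that differ only in an ending like _2 or _b are one class to them, and where a whole thing is asked for, a point or a joint stands for the part that bears it (a point fixed in the world has none). Each returns a list of dicts, best first, with "conf" (0 to 1); they miss things now and then, are a little off and sometimes report something else, mostly with a low value. They report only what shows in the picture. A call takes as long as a camera call. They do not tell look-alikes from the thing itself.
- ctrl.recognise(camera, query): "box" ([centre column, centre row, width, height] in pixels, round what is visible of it).
The state is a dict: "clock": time; "joints": joint angles; "joint_vel": joint speeds; "effort": joint torques, N m; "tool_pos": TCP position; "tcp_rot": TCP orientation; "contact_force": force on the tool from outside, world axes, zero at the start; "wrist_torque": the same for the moment, N m; "gripper_width": finger opening in m; "finger_force": force on a finger pad.
Only numpy, scipy, OpenCV 4.12 (cv2) and the standard library are available. Lean on these libraries where they do the work, as an engineer would, in place of code of your own. Each camera call takes 0.05 s, during which the arm holds its last target. There are 200 camera calls.

## Working session

There is one attempt and no reset: what is moved stays moved. The work goes in short steps, Python scripts to look and compute and a tool call to move; the robot and the scene stay as the last step left them, time stands still between calls to the robot, and variables do not carry over. Pictures are saved under pics/ and viewed, at most 10 in all, crops included, and the job is handed in when it is done.

Besides the shell and the picture viewer there is one more tool, called after "Emit:" as name([rows], argument=value, ...), one row to a line, values as JSON. jog_arm: Moves the arm, as the interface text tells. Its arguments: {"type":"object","properties":{"motion":{"type":"array"},"newtons":{"type":"number"}},"required":["motion"]}

```bash
mkdir -p pics
cat > h.py <<'E'
import numpy as np, cv2
from rig import ctrl
from scipy.spatial.transform import Rotation as Ro
def cloud(f):
    h,w=f["z_map"].shape
    u,v=np.meshgrid(np.arange(w),np.arange(h))
    K=np.array([[f["fx"],0,f["cx"]],[0,f["fy"],f["cy"]],[0,0,1.]])
    p=cv2.undistortPoints(np.stack([u,v],-1).reshape(-1,1,2).astype(np.float64),K,np.array(f["dist"],float)).reshape(h,w,2)
    z=f["z_map"]; P=np.dstack([p[...,0]*z,p[...,1]*z,z])
    X=(P-np.array(f["t"]))@np.array(f["R"])
    X[z==0]=np.nan
    return X
E
python3 - <<'E'
from h import *
ims=[]
for c in("side","top"):
    f=ctrl.grab_frame(c); X=cloud(f); np.save(c+".npy",X); cv2.imwrite(f"pics/{c}0.png",f["pixels"])
    print(c,"cam pos",-np.array(f["R"]).T@f["t"])
    for q in("tee_mid","butt","tube","lip_right","tin","clamp","paddle_right"):
        for d in ctrl.recognise(c,q)[:4]:
            b=np.array(d["box"]);u,v=int(b[0]),int(b[1]);print(q,round(d["conf"],2),b.round(),X[v,u].round(3))
E
```

```text
side cam pos [0.01037624 0.87249174 1.04649248]
tee_mid 0.88 [263. 269.  29.  26.] [0.443 0.202 0.007]
tee_mid 0.64 [297. 218.  18.  25.] [ 0.454 -0.028  0.038]
tee_mid 0.61 [274. 164.  16.  16.] [ 0.703 -0.277  0.014]
tee_mid 0.59 [219. 199.  25.  24.] [0.745 0.046 0.037]
tube 0.85 [240. 181.  25.  26.] [ 0.727 -0.066  0.056]
tube 0.41 [279. 177.  12.   7.] [ 0.558 -0.074  0.153]
lip_right 0.55 [276. 181.  13.  15.] [ 0.564 -0.064  0.134]
tin 0.86 [328. 158.  21.  23.] [ 0.515 -0.402  0.047]
tin 0.46 [203. 219.  28.  24.] [0.739 0.154 0.025]
clamp 0.62 [202. 316.  69.  72.] [0.493 0.456 0.013]
paddle_right 0.64 [275. 179.  15.   9.] [ 0.598 -0.106  0.098]
top cam pos [0.50248292 0.02768957 1.14641497]
tee_mid 0.84 [240. 156.  21.  26.] [0.729 0.041 0.077]
tee_mid 0.78 [334. 164.  32.  29.] [ 0.706 -0.271  0.011]
tee_mid 0.74 [193. 249.  27.  29.] [0.446 0.194 0.053]
tee_mid 0.68 [266. 242.  31.  25.] [ 0.456 -0.038  0.018]
butt 0.97 [205. 160.  14.  24.] [0.725 0.155 0.031]
tube 0.67 [278. 156.  22.  24.] [ 0.736 -0.085  0.033]
tube 0.64 [240. 158.  20.  26.] [0.722 0.041 0.081]
tube 0.2 [243. 204.  17.  16.] [nan nan nan]
lip_right 0.84 [284. 202.  17.  12.] [ 0.576 -0.086  0.12 ]
lip_right 0.4 [200. 207.  19.  18.] [0.568 0.159 0.121]
tin 0.89 [392. 220.  34.  26.] [ 0.519 -0.432  0.063]
clamp 0.85 [116. 237.  39.  80.] [ 0.486  0.445 -0.001]
paddle_right 0.77 [282. 201.  22.  18.] [ 0.58  -0.08   0.116]
paddle_right 0.22 [199. 208.  22.  12.] [0.568 0.164 0.121]
```

View pics/side0.png

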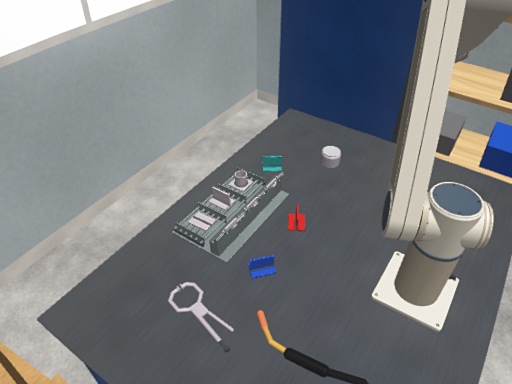

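View pics/top0.png

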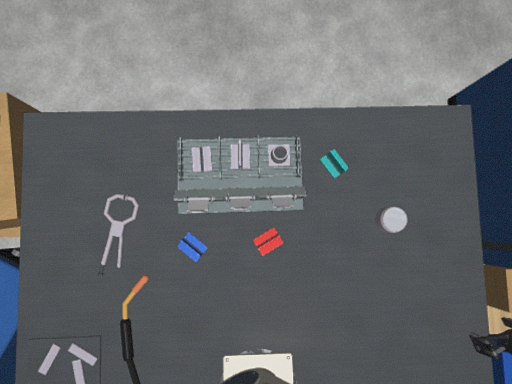

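The side view shows the rack (about 180–285, 170–255) with its paddles at the near edge. In the top view, the grey T-joint is in the middle bay (240,156), the butt joint on the left (203,160) and the tube on the right (279,155). The blue, red and turquoise look-alikes lie outside the rack. Next I'll measure the hinge geometry.

Run:
```python
from h import *
for c in("top","side"):
    X=np.load(c+".npy"); P=X.reshape(-1,3); P=P[~np.isnan(P).any(1)]
    M=P[(P[:,0]>.5)&(P[:,0]<.85)&(abs(P[:,1]-.04)<.24)]
    L=M[(M[:,2]>.112)&(M[:,2]<.17)]
    print(c,len(L))
    for lo,hi in((-.15,-.03),(-.03,.10),(.10,.24)):
        q=L[(L[:,1]>lo)&(L[:,1]<hi)]
        t=q[q[:,2]>.130]
        print("lip pts",len(q),q.mean(0).round(4),q.min(0).round(3),q.max(0).round(3),"| top",len(t),t.mean(0).round(4))
    # ridge z .085-.11
    r=M[(M[:,2]>.085)&(M[:,2]<.105)]; print("ridge",len(r),r.min(0).round(3),r.max(0).round(3))
    T=M[(M[:,0]>.66)&(M[:,2]>.065)&(M[:,1]>-.02)&(M[:,1]<.1)];print("tee",len(T),T.mean(0).round(4),T.min(0).round(3),T.max(0).round(3))
f=ctrl.grab_frame("top");cv2.imwrite("pics/tc.png",cv2.resize(f["pixels"][125:220,165:315],None,fx=5,fy=5,interpolation=cv2.INTER_CUBIC))
X=np.load("top.npy")
for u in(199,240,283):
    for v in range(185,214,2): print(u,v,X[v,u].round(3))
```

```text
top 471
lip pts 149 [ 0.5704 -0.0839  0.1276] [ 0.557 -0.114  0.112] [ 0.583 -0.054  0.155] | top 54 [ 0.5628 -0.0826  0.1392]
lip pts 156 [0.5695 0.0415 0.1287] [0.557 0.012 0.112] [0.583 0.071 0.155] | top 62 [0.5621 0.0406 0.14  ]
lip pts 166 [0.5651 0.1659 0.1265] [0.552 0.136 0.112] [0.578 0.195 0.151] | top 49 [0.556  0.165  0.1396]
ridge 512 [ 0.58  -0.16   0.085] [0.609 0.241 0.105]
tee 52 [0.7336 0.0396 0.0791] [0.696 0.037 0.07 ] [0.774 0.042 0.084]
side 134
lip pts 41 [ 0.5662 -0.0757  0.137 ] [ 0.558 -0.113  0.114] [ 0.582 -0.051  0.153] | top 30 [ 0.562  -0.0794  0.1433]
lip pts 43 [0.5655 0.0498 0.1373] [0.559 0.015 0.113] [0.583 0.075 0.155] | top 29 [0.5605 0.0453 0.1453]
lip pts 50 [0.563  0.1744 0.1307] [0.551 0.143 0.112] [0.581 0.198 0.152] | top 29 [0.5557 0.1723 0.1394]
ridge 247 [ 0.578 -0.154  0.085] [0.611 0.246 0.105]
tee 74 [0.7365 0.0434 0.0747] [0.696 0.038 0.066] [0.778 0.048 0.084]
199 185 [0.648 0.176 0.004]
199 187 [0.641 0.176 0.004]
199 189 [0.634 0.176 0.007]
199 191 [0.621 0.168 0.069]
199 193 [0.614 0.167 0.074]
199 195 [0.607 0.166 0.079]
199 19
[... 433 characters left out ...]
1 0.102]
240 199 [0.59  0.041 0.1  ]
240 201 [0.584 0.041 0.109]
240 203 [0.577 0.041 0.122]
240 205 [0.57  0.041 0.129]
240 207 [0.564 0.041 0.136]
240 209 [0.557 0.041 0.152]
240 211 [0.559 0.043 0.004]
240 213 [ 0.553  0.044 -0.001]
283 185 [ 0.642 -0.101 -0.001]
283 187 [ 0.627 -0.093  0.07 ]
283 189 [ 0.62  -0.092  0.073]
283 191 [ 0.614 -0.092  0.075]
283 193 [ 0.607 -0.091  0.079]
283 195 [ 0.599 -0.089  0.1  ]
283 197 [ 0.593 -0.088  0.101]
283 199 [ 0.586 -0.088  0.107]
283 201 [ 0.58  -0.086  0.118]
283 203 [ 0.573 -0.085  0.124]
283 205 [ 0.567 -0.084  0.13 ]
283 207 [ 0.56  -0.082  0.149]
283 209 [ 0.562 -0.098  0.005]
283 211 [ 0.555 -0.098 -0.001]
283 213 [ 0.549 -0.098 -0.   ]
```

View pics/tc.png

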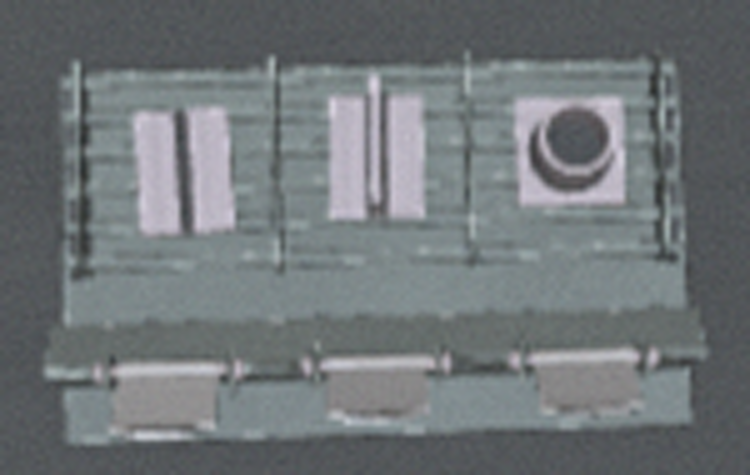

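The picture confirms the T-joint (stem at crop 375,145) in the middle bay, with all three paddles still at the front. The middle pin is at about (0.603, 0.0415, 0.095). Next I'll work out the approach in tool axes.

```bash
cat >> h.py <<'E'
def to(p,yaw=None,pitch=0):
    o=ctrl.get_obs(); R=Ro.from_quat(o["tcp_rot"]); q=np.array(o["tool_pos"])
    print(o["clock"],"tcp",q.round(4),"F",np.round(o["contact_force"],2),"w",round(o["gripper_width"],4),"joints",np.round(o["joints"],3))
    print(R.as_matrix().round(3).tolist())
    out=list((R.inv().apply(np.array(p)-q)/.04).round(3))
    if yaw is not None:
        # tool z down, tool x at heading yaw
        T=Ro.from_matrix(np.column_stack([[np.cos(yaw),np.sin(yaw),0],[np.sin(yaw),-np.cos(yaw),0],[0,0,-1]]))
        out+=list(((R.inv()*T).as_rotvec()/np.radians(5)).round(2))
    print(out)
E
python3 -c "
from h import *
for y in (0.024,0.024+np.pi/2,.024-np.pi/2,.024+np.pi): to([.49,.0415,.235],y)"
```

```text
0.85 tcp [ 0.2352 -0.579   0.2534] F [-0.13  0.71 -0.29] w 0.0853 joints [-1.204  0.423  1.63  -0.     1.089 -0.019]
[[0.926, 0.376, 0.0], [0.376, -0.926, -0.0], [-0.0, 0.0, -1.0]]
[np.float64(11.739), np.float64(-11.976), np.float64(0.458), np.float64(0.0), np.float64(0.0), np.float64(4.15)]
0.85 tcp [ 0.2352 -0.579   0.2534] F [-0.13  0.71 -0.29] w 0.0853 joints [-1.204  0.423  1.63  -0.     1.089 -0.019]
[[0.926, 0.376, 0.0], [0.376, -0.926, -0.0], [-0.0, 0.0, -1.0]]
[np.float64(11.739), np.float64(-11.976), np.float64(0.458), np.float64(0.0), np.float64(0.0), np.float64(-13.85)]
0.85 tcp [ 0.2352 -0.579   0.2534] F [-0.13  0.71 -0.29] w 0.0853 joints [-1.204  0.423  1.63  -0.     1.089 -0.019]
[[0.926, 0.376, 0.0], [0.376, -0.926, -0.0], [-0.0, 0.0, -1.0]]
[np.float64(11.739), np.float64(-11.976), np.float64(0.458), np.float64(0.0), np.float64(-0.0), np.float64(22.15)]
0.85 tcp [ 0.2352 -0.579   0.2534] F [-0.13  0.71 -0.29] w 0.0853 joints [-1.204  0.423  1.63  -0.     1.089 -0.019]
[[0.926, 0.376, 0.0], [0.376, -0.926, -0.0], [-0.0, 0.0, -1.0]]
[np.float64(11.739), np.float64(-11.976), np.float64(0.458), np.float64(-0.0), np.float64(0.0), np.float64(-31.85)]
```

Emit:
jog_arm([
  [6,-6,0,0,0,2,0],
  [6,-6,0,0,0,2,0],
  [6,-6,0,0,0,2,0],
  [6,-6,0,0,0,2,0],
  [6,-6,0,0,0,2,0],
  [6,-6,0,0,0,2,0],
  [6,-6,0,0,0,2,0],
  [6,-6,0,0,0,2,0],
], newtons=30)

```text
clock: 1.52
tool_pos: [0.3653, -0.2702, 0.2536]
tcp_rot: [0.994, 0.105, 0.0, 0.0]
contact_force: [-0.0, -0.5, 0.5]
gripper_width: -0.0003
finger_force: 0.0
```

```bash
python3 -c "
from h import *
to([.49,.0415,.235],.024)"
```

```text
1.5167 tcp [ 0.3653 -0.2702  0.2536] F [-0.03 -0.52  0.47] w -0.0003 joints [-0.663  0.169  1.994  0.     0.978  0.697]
[[0.978, 0.209, 0.001], [0.209, -0.978, -0.0], [0.001, 0.001, -1.0]]
[np.float64(4.68), np.float64(-6.968), np.float64(0.464), np.float64(0.01), np.float64(-0.01), np.float64(2.14)]
```

Emit:
jog_arm([
  [4.65,-6.9,0,0,0,2.15,0],
  [4.65,-6.9,0,0,0,2.15,0],
  [4.65,-6.9,0,0,0,2.15,0],
  [4.65,-6.9,0,0,0,2.15,0],
  [4.65,-6.9,0,0,0,2.15,0],
  [4.65,-6.9,0,0,0,2.15,0],
  [4.65,-6.9,0,0,0,2.15,0],
  [4.65,-6.9,0,0,0,2.15,0],
])

```text
clock: 2.18
tool_pos: [0.4872, 0.0339, 0.2536]
tcp_rot: [1.0, 0.012, 0.0, 0.0]
contact_force: [1.7, -0.7, 0.2]
gripper_width: 0.0004
finger_force: 0.0
```

Emit:
jog_arm([
  [0,0,0,0,0,0,0],
  [0,0,0,0,0,0,0],
])

```text
clock: 2.35
tool_pos: [0.4873, 0.0338, 0.2533]
tcp_rot: [1.0, 0.014, 0.0, 0.0]
contact_force: [-0.0, -0.2, -0.0]
gripper_width: 0.0
finger_force: 0.0
```

```bash
python3 -c "
from h import *
to([.50,.0415,.147],.024)
for c in ('side','top'):
  f=ctrl.grab_frame(c);X=cloud(f);P=X.reshape(-1,3);P=P[~np.isnan(P).any(1)]
  g=P[(abs(P[:,0]-.5)<.055)&(abs(P[:,1]-.04)<.06)&(P[:,2]>.17)&(P[:,2]<.45)]
  print(c,len(g),g.min(0).round(3) if len(g) else '')
  for z in (.2,.22,.24,.26,.28,.30,.32):
    h=g[abs(g[:,2]-z)<.01]
    if len(h): print(z,len(h),h.min(0).round(3),h.max(0).round(3))
  cv2.imwrite('pics/%s1.png'%c,cv2.resize(f['pixels'][120:300,150:350],None,fx=4,fy=3.3))
"
```

```text
2.35 tcp [0.4873 0.0338 0.2533] F [-0.   -0.24 -0.04] w 0.0 joints [ 0.045  0.222  1.925 -0.     0.994  1.588]
[[1.0, 0.028, 0.0], [0.028, -1.0, -0.0], [0.0, 0.0, -1.0]]
[np.float64(0.322), np.float64(-0.185), np.float64(2.659), np.float64(0.0), np.float64(-0.0), np.float64(0.05)]
side 1103 [ 0.447 -0.02   0.23 ]
0.22 1 [0.496 0.039 0.23 ] [0.496 0.039 0.23 ]
0.24 31 [0.475 0.027 0.232] [0.499 0.05  0.249]
0.26 31 [0.476 0.027 0.25 ] [0.492 0.051 0.27 ]
0.28 52 [ 0.473 -0.001  0.27 ] [0.5  0.07 0.29]
0.3 84 [ 0.469 -0.016  0.29 ] [0.498 0.088 0.31 ]
0.32 120 [ 0.467 -0.02   0.31 ] [0.497 0.098 0.33 ]
top 0
```

View pics/side1.png

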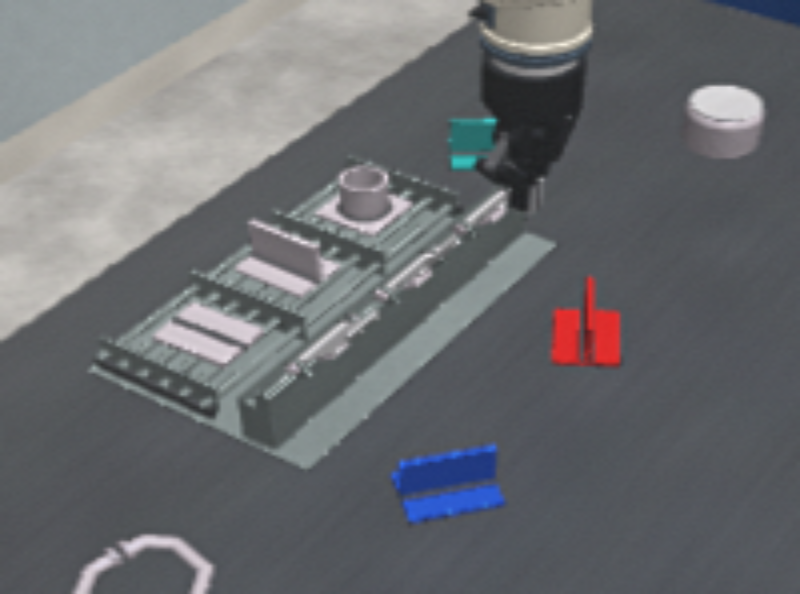

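The side view shows the gripper at (520,150) in front of the rack, the T-joint in the middle bay (285,250) and the paddles untouched. The tips measure 22 mm ahead of the TCP. Now descending in front of the middle paddle.

Emit:
jog_arm([
  [0.3,-0.2,0.9,0,0,0,0],
  [0.3,-0.2,1.8,0,0,0,0],
  [0.3,-0.2,2.6,0,0,0,0],
  [0.3,-0.2,2.65,0,0,0,0],
  [0.3,-0.2,2.65,0,0,0,0],
])

```text
clock: 2.87
tool_pos: [0.497, 0.0386, 0.1462]
tcp_rot: [1.0, 0.011, -0.002, 0.0]
contact_force: [-0.4, 0.0, 1.5]
gripper_width: -0.0001
finger_force: 0.0
```

Emit:
jog_arm([
  [0.25,0,0,0,0,0,0],
  [0.5,0,0,0,0,0,0],
  [0.75,0,0,0,0,0,0],
  [1,0,0,0,0,0,0],
  [1.25,0,0,0,0,0,0],
  [1.4,0,0,0,0,0,0],
  [1.5,0,0,0,0,0,0],
  [1.5,0,0,0,0,0,0],
])

```text
clock: 3.53
tool_pos: [0.5594, 0.0415, 0.1473]
tcp_rot: [1.0, 0.012, 0.0, -0.0]
contact_force: [-0.6, 0.7, 0.3]
gripper_width: -0.0003
finger_force: 0.0
```

Emit:
jog_arm([
  [0.2,0,0,0,0,0,0],
  [0.4,0,0,0,0,0,0],
  [0.6,0,0,0,0,0,0],
  [0.75,0,0,0,0,0,0],
  [0.75,0,0,0,0,0,0],
])

```text
clock: 3.95
tool_pos: [0.5902, 0.0422, 0.1473]
tcp_rot: [1.0, 0.012, 0.001, -0.0]
contact_force: [0.1, -0.3, -0.1]
gripper_width: 0.0
finger_force: 0.0
```

```bash
python3 -c "
from h import *
to([.610,.0415,.149])
f=ctrl.grab_frame('side');cv2.imwrite('pics/s2.png',cv2.resize(f['pixels'][150:250,190:310],None,fx=6,fy=6,interpolation=cv2.INTER_CUBIC))
"
```

```text
3.95 tcp [0.5902 0.0422 0.1473] F [ 0.13 -0.27 -0.08] w 0.0 joints [0.051 0.513 1.774 0.    0.853 1.598]
[[1.0, 0.024, 0.001], [0.024, -1.0, 0.0], [0.001, -0.0, -1.0]]
[np.float64(0.495), np.float64(0.029), np.float64(-0.042)]
```

View pics/s2.png

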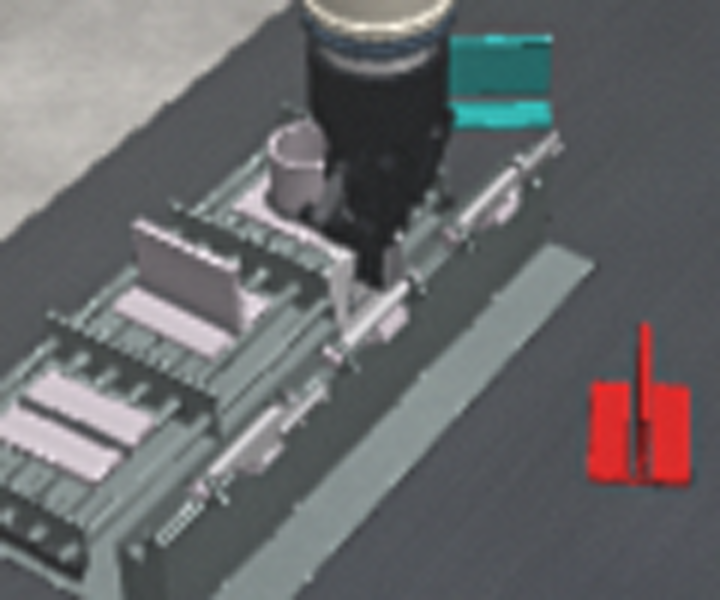

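The side crop shows an upright plate at (345,280), in front of the fingers at (375,260). I'll check that the middle paddle really turned, using depth.

```bash
python3 -c "
from h import *
for c in('side','top'):
  f=ctrl.grab_frame(c);X=cloud(f);A=np.load(c+'.npy')
  P=X.reshape(-1,3);P=P[~np.isnan(P).any(1)]
  for lo,hi in((-.12,-.05),(.005,.08),(.13,.2)):
    q=P[(P[:,1]>lo)&(P[:,1]<hi)&(P[:,0]<.66)&(P[:,0]>.54)&(P[:,2]>.108)&(P[:,2]<.2)]
    for z in(.11,.12,.13,.14,.15,.16): 
      s=q[abs(q[:,2]-z)<.005]
      if len(s):print(c,lo,z,len(s),s.min(0).round(3),s.max(0).round(3))
"
```

```text
side -0.12 0.11 4 [ 0.582 -0.094  0.108] [ 0.589 -0.055  0.114]
side -0.12 0.12 6 [ 0.574 -0.082  0.116] [ 0.579 -0.052  0.123]
side -0.12 0.13 8 [ 0.563 -0.112  0.126] [ 0.572 -0.052  0.135]
side -0.12 0.14 10 [ 0.56  -0.098  0.135] [ 0.563 -0.062  0.145]
side -0.12 0.15 14 [ 0.559 -0.102  0.145] [ 0.563 -0.065  0.153]
side 0.005 0.11 14 [0.597 0.04  0.108] [0.602 0.073 0.115]
side 0.005 0.12 14 [0.597 0.046 0.116] [0.606 0.073 0.125]
side 0.005 0.13 23 [0.579 0.045 0.125] [0.608 0.073 0.135]
side 0.005 0.14 33 [0.578 0.039 0.135] [0.609 0.074 0.145]
side 0.005 0.15 22 [0.578 0.042 0.145] [0.617 0.062 0.155]
side 0.005 0.16 10 [0.578 0.041 0.155] [0.618 0.063 0.164]
side 0.13 0.11 14 [0.576 0.139 0.11 ] [0.582 0.199 0.115]
side 0.13 0.12 13 [0.568 0.141 0.117] [0.575 0.196 0.124]
side 0.13 0.13 14 [0.556 0.138 0.125] [0.567 0.199 0.135]
side 0.13 0.14 10 [0.553 0.154 0.136] [0.556 0.188 0.144]
side 0.13 0.15 8 [0.552 0.152 0.146] [0.554 0.187 0.15 ]
top -0.12 0.11 31 [ 0.579 -0.113  0.108] [ 0.587 -0.054  0.115]
top -0.12 0.12 50 [ 0.57  -0.112  0.115] [ 0.58  -0.056  0.125]
top -0.12 0.13 58 [ 0.561 -0.113  0.125] [ 0.573 -0.055  0.135]
top -0.12 0.14 9 [ 0.561 -0.113  0.135] [ 0.566 -0.054  0.139]
top -0.12 0.15 18 [ 0.557 -0.102  0.149] [ 0.56  -0.065  0.154]
top 0.13 0.11 41 [0.574 0.145 0.108] [0.584 0.195 0.115]
top 0.13 0.12 60 [0.562 0.144 0.115] [0.577 0.194 0.125]
top 0.13 0.13 46 [0.557 0.143 0.125] [0.568 0.195 0.133]
top 0.13 0.14 12 [0.555 0.15  0.136] [0.556 0.191 0.144]
top 0.13 0.15 17 [0.552 0.147 0.145] [0.555 0.184 0.151]
```

Depth confirms the middle paddle is just past upright and the neighbours haven't moved. Now following the arc over and down.

Emit:
jog_arm([
  [0.2,0,0,0,0,0,0],
  [0.4,0,0,0,0,0,0],
  [0.6,0,0.03,0,0,0,0],
  [0.8,0,0.1,0,0,0,0],
  [1.0,0,0.22,0,0,0,0],
  [1.15,0,0.38,0,0,0,0],
  [1.25,0,0.55,0,0,0,0],
  [1.25,0,0.55,0,0,0,0],
])

```text
clock: 4.77
tool_pos: [0.639, 0.0433, 0.1236]
tcp_rot: [1.0, 0.012, -0.0, 0.0]
contact_force: [-0.6, 0.2, -1.0]
gripper_width: -0.0001
finger_force: 0.0
```

```bash
python3 -c "
from h import *
to([.642,.0415,.099])
f=ctrl.grab_frame('side');cv2.imwrite('pics/s3.png',cv2.resize(f['pixels'][150:250,190:310],None,fx=6,fy=6,interpolation=cv2.INTER_CUBIC))
X=cloud(f);P=X.reshape(-1,3);P=P[~np.isnan(P).any(1)]
q=P[(P[:,1]>.05)&(P[:,1]<.072)&(P[:,0]<.68)&(P[:,0]>.58)&(P[:,2]>.05)&(P[:,2]<.13)]
print(q[np.argsort(q[:,0])].round(3)[::3].tolist())
"
```

```text
4.7667 tcp [0.639  0.0433 0.1236] F [-0.63  0.24 -1.  ] w -0.0001 joints [0.049 0.606 1.668 0.    0.869 1.596]
[[1.0, 0.024, -0.001], [0.024, -1.0, -0.0], [-0.001, 0.0, -1.0]]
[np.float64(0.074), np.float64(0.047), np.float64(0.614)]
[[0.58, 0.052, 0.094], [0.584, 0.052, 0.101], [0.591, 0.055, 0.085], [0.592, 0.065, 0.098], [0.593, 0.058, 0.101], [0.593, 0.051, 0.1], [0.594, 0.057, 0.08], [0.595, 0.069, 0.07], [0.595, 0.056, 0.074], [0.595, 0.063, 0.06], [0.595, 0.068, 0.064], [0.596, 0.055, 0.063], [0.596, 0.06, 0.082], [0.597, 0.071, 0.1], [0.597, 0.071, 0.095], [0.601, 0.065, 0.097], [0.604, 0.066, 0.097], [0.606, 0.051, 0.098], [0.609, 0.072, 0.094], [0.61, 0.053, 0.098], [0.613, 0.055, 0.093], [0.614, 0.07, 0.095], [0.617, 0.055, 0.096], [0.619, 0.07, 0.072], [0.621, 0.066, 0.097], [0.623, 0.052, 0.1], [0.624, 0.062, 0.097], [0.627, 0.059, 0.098], [0.628, 0.058, 0.102], [0.628, 0.05, 0.11], [0.629, 0.05, 0.1], [0.63, 0.059, 0.12], [0.632, 0.056, 0.127], [0.632, 0.056, 0.122], [0.633, 0.05, 0.108], [0.633, 0.055, 0.111], [0.635, 0.054, 0.095], [0.636, 0.057, 0.116], [0.637, 0.069, 0.101], [0.638, 0.059, 0.126], [0.639, 0.053, 0.102], [0.642, 0.056, 0.098], [0.644, 0.052, 0.113], [0.645, 0.056, 0.125], [0.645, 0.069, 0.097], [0.648, 0.065, 0.102], [0.654, 0.064, 0.098], [0.658, 0.052, 0.096], [0.662, 0.064, 0.094]]
```

View pics/s3.png

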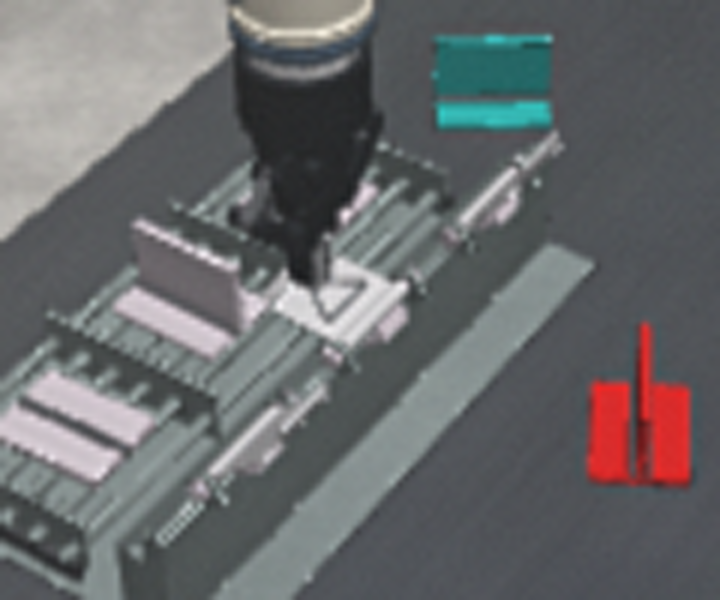

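The triangle face now shows up at (345,295), and the paddle is about level. Now pressing down the last 40 degrees.

Emit:
jog_arm([
  [0,0.03,0.13,0,0,0,0],
  [0,0.05,0.26,0,0,0,0],
  [0,0.05,0.38,0,0,0,0],
  [0,0.05,0.48,0,0,0,0],
  [0,0.05,0.55,0,0,0,0],
  [0,0.05,0.55,0,0,0,0],
])

```text
clock: 5.32
tool_pos: [0.6381, 0.0413, 0.1026]
tcp_rot: [1.0, 0.012, -0.001, 0.0]
contact_force: [0.8, 1.0, 0.5]
gripper_width: 0.0005
finger_force: 0.2
```

Emit:
jog_arm([
  [0,0,0.03,0,0,0,0],
  [0,0,0.06,0,0,0,0],
  [0,0,0.06,0,0,0,0],
])

```text
clock: 5.57
tool_pos: [0.6388, 0.0412, 0.101]
tcp_rot: [1.0, 0.012, 0.0, 0.0]
contact_force: [-0.0, 0.2, 1.5]
gripper_width: -0.0001
finger_force: 0.4
```

Emit:
jog_arm([
  [0,0,0.03,0,0,0,0],
  [0,0,0.05,0,0,0,0],
  [0,0,0.05,0,0,0,0],
])

```text
clock: 5.82
tool_pos: [0.6386, 0.0413, 0.0989]
tcp_rot: [1.0, 0.012, 0.0, 0.0]
contact_force: [0.4, 0.1, 0.7]
gripper_width: 0.0003
finger_force: 0.5
```

Emit:
jog_arm([
  [0,0,0.03,0,0,0,0],
  [0,0,0.05,0,0,0,0],
  [0,0,0.05,0,0,0,0],
])

```text
clock: 6.07
tool_pos: [0.6385, 0.0413, 0.0968]
tcp_rot: [1.0, 0.012, -0.0, -0.0]
contact_force: [1.2, -0.9, 1.6]
gripper_width: -0.0001
finger_force: 0.5
```

Emit:
jog_arm([
  [0,0,0.03,0,0,0,0],
  [0,0,0.05,0,0,0,0],
  [0,0,0.05,0,0,0,0],
])

```text
clock: 6.32
tool_pos: [0.6386, 0.0413, 0.0947]
tcp_rot: [1.0, 0.012, -0.0, -0.0]
contact_force: [0.2, 0.0, 0.3]
gripper_width: -0.0001
finger_force: 0.4
```

```bash
cat > a.py <<'E'
from h import *
to([.642,.0415,.099])
for c in('side','top'):
  f=ctrl.grab_frame(c)
  X=cloud(f);P=X.reshape(-1,3);P=P[~np.isnan(P).any(1)]
  q=P[(P[:,1]>.016)&(P[:,1]<.07)&(P[:,0]<.64)&(P[:,0]>.604)&(P[:,2]>.055)&(P[:,2]<.1)]
  if len(q)>5:
    for _ in range(4):
      k=np.polyfit(q[:,0],q[:,2],1);r=q[:,2]-np.polyval(k,q[:,0]);q=q[abs(r)<max(.004,2*r.std()*.8)]
    print(c,len(q),'slope deg',np.degrees(np.arctan(k[0])),'z at .62',np.polyval(k,.62), 'std',r.std())
cv2.imwrite('pics/%s.png'%'s4',cv2.resize(f['pixels'][125:220,165:315],None,fx=5,fy=5,interpolation=cv2.INTER_CUBIC))
E
python3 a.py
```

```text
6.3167 tcp [0.6386 0.0413 0.0947] F [0.24 0.04 0.3 ] w -0.0001 joints [0.046 0.646 1.678 0.    0.818 1.593]
[[1.0, 0.024, -0.0], [0.024, -1.0, 0.0], [-0.0, -0.0, -1.0]]
[np.float64(0.086), np.float64(-0.003), np.float64(-0.107)]
side 41 slope deg -23.06343934926744 z at .62 0.08118858707922483 std 0.003422902302157451
```

Emit:
jog_arm([
  [0,0,0.03,0,0,0,0],
  [0,0,0.06,0,0,0,0],
  [0,0,0.06,0,0,0,0],
])

```text
clock: 6.67
tool_pos: [0.6385, 0.0413, 0.0923]
tcp_rot: [1.0, 0.012, -0.0, -0.0]
contact_force: [0.1, -0.4, -0.3]
gripper_width: 0.0
finger_force: 0.4
```

Emit:
jog_arm([
  [0,0,0.03,0,0,0,0],
  [0,0,0.06,0,0,0,0],
  [0,0,0.06,0,0,0,0],
])

```text
clock: 6.92
tool_pos: [0.6396, 0.0414, 0.0909]
tcp_rot: [1.0, 0.012, 0.001, -0.0]
contact_force: [0.8, -1.2, 5.3]
gripper_width: 0.0002
finger_force: 2.1
```

```bash
python3 a.py
python3 - <<'E'
from h import *
f=ctrl.grab_frame('side');cv2.imwrite('pics/s5.png',cv2.resize(f['pixels'][175:225,205:275],None,fx=10,fy=10,interpolation=cv2.INTER_CUBIC))
E
```

```text
6.9167 tcp [0.6396 0.0414 0.0909] F [ 0.8  -1.25  5.27] w 0.0002 joints [ 0.046  0.652  1.678 -0.     0.809  1.593]
[[1.0, 0.024, 0.002], [0.024, -1.0, 0.0], [0.002, -0.0, -1.0]]
[np.float64(0.06), np.float64(-0.002), np.float64(-0.203)]
side 48 slope deg -17.93796440320162 z at .62 0.08142321438707534 std 0.005367791013996199
```

View pics/s5.png

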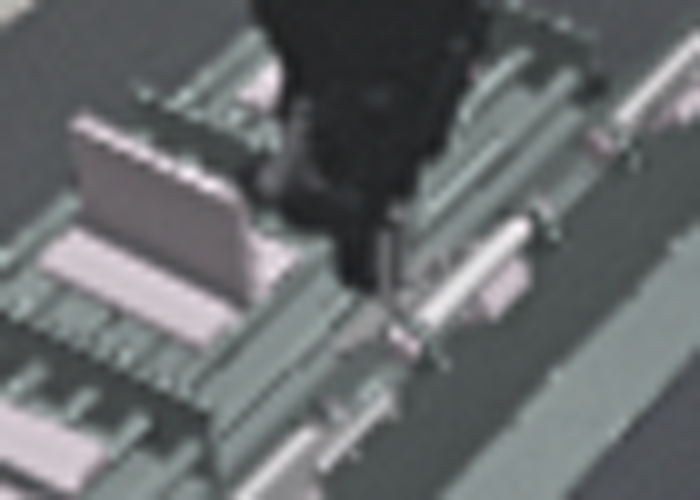

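The paddle now lies dark along the slope beside the finger (360,330), and the force rose to 5 N, which suggests the stop. I'll press slightly more, then lift off and check.

Emit:
jog_arm([
  [0,0,0.03,0,0,0,0],
  [0,0,0.04,0,0,0,0],
  [0,0,0.04,0,0,0,0],
])

```text
clock: 7.32
tool_pos: [0.6403, 0.0414, 0.0901]
tcp_rot: [1.0, 0.012, 0.002, -0.0]
contact_force: [1.8, -0.2, 9.8]
gripper_width: -0.0004
finger_force: 4.2
```

Emit:
jog_arm([
  [0,0,-0.3,0,0,0,0],
  [0,0,-0.9,0,0,0,0],
  [0,0,-1.8,0,0,0,0],
  [-0.6,0,-2.7,0,0,0,0],
  [-1.5,0,-3.2,0,0,0,0],
  [-2.4,0,-3.5,0,0,0,0],
  [-3.3,0,-3.5,0,0,0,0],
  [-4.2,0,-3.5,0,0,0,0],
])

```text
clock: 7.98
tool_pos: [0.469, 0.0373, 0.2295]
tcp_rot: [1.0, 0.012, 0.001, -0.0]
contact_force: [0.0, -1.0, 0.6]
gripper_width: -0.0
finger_force: 0.0
```

Emit:
jog_arm([
  [0,2,0,0,0,0,0],
  [0,2,0,0,0,0,0],
  [0,3,0,0,0,0,0],
  [0,3,0,0,0,0,0],
  [0,3,0,0,0,0,0],
])

```text
clock: 8.4
tool_pos: [0.473, -0.0843, 0.2287]
tcp_rot: [1.0, 0.01, -0.0, -0.0]
contact_force: [0.2, 0.2, 0.3]
gripper_width: 0.0001
finger_force: 0.0
```

Run:
```python
from h import *
print(ctrl.get_obs()["contact_force"])
for c in('side','top'):
  f=ctrl.grab_frame(c);X=cloud(f);A=np.load(c+'.npy')
  P=X.reshape(-1,3);P=P[~np.isnan(P).any(1)]
  q=P[(P[:,1]>.016)&(P[:,1]<.068)&(P[:,0]<.66)&(P[:,0]>.605)&(P[:,2]>.03)&(P[:,2]<.13)]
  for x in np.arange(.606,.66,.005):
    s=q[abs(q[:,0]-x)<.0025]
    print(c,x.round(3),len(s),np.median(s[:,2]).round(4) if len(s) else '',s[:,2].max().round(3) if len(s) else '')
  for M,n in((A.reshape(-1,3),'before'),(P,'now')):
    M=M[~np.isnan(M).any(1)]
    for lo,hi in((-.12,-.05),(.13,.2)):
      s=M[(M[:,1]>lo)&(M[:,1]<hi)&(M[:,0]<.6)&(M[:,0]>.54)&(M[:,2]>.112)&(M[:,2]<.16)];print(c,n,len(s),s.mean(0).round(4))
cv2.imwrite('pics/t6.png',cv2.resize(f['pixels'][125:220,165:315],None,fx=5,fy=5,interpolation=cv2.INTER_CUBIC))
```

```text
[0.23826885 0.21302062 0.28876903]
side 0.606 5 0.0895 0.091
side 0.611 7 0.0867 0.089
side 0.616 6 0.0799 0.082
side 0.621 4 0.0779 0.079
side 0.626 8 0.0725 0.075
side 0.631 8 0.0683 0.071
side 0.636 0  
side 0.641 1 0.0468 0.047
side 0.646 0  
side 0.651 0  
side 0.656 0  
side before 41 [ 0.5662 -0.0757  0.137 ]
side before 50 [0.563  0.1744 0.1307]
side now 40 [ 0.5657 -0.076   0.1377]
side now 51 [0.5633 0.1738 0.1304]
top 0.606 17 0.0867 0.09
top 0.611 25 0.0837 0.088
top 0.616 26 0.0786 0.083
top 0.621 24 0.0741 0.081
top 0.626 26 0.0704 0.074
top 0.631 19 0.0664 0.071
top 0.636 18 0.0597 0.066
top 0.641 6 0.0517 0.054
top 0.646 0  
top 0.651 0  
top 0.656 0  
top before 149 [ 0.5704 -0.0839  0.1276]
top before 166 [0.5651 0.1659 0.1265]
top now 147 [ 0.5701 -0.0835  0.1278]
top now 171 [0.5654 0.1655 0.126 ]
```

View pics/t6.png

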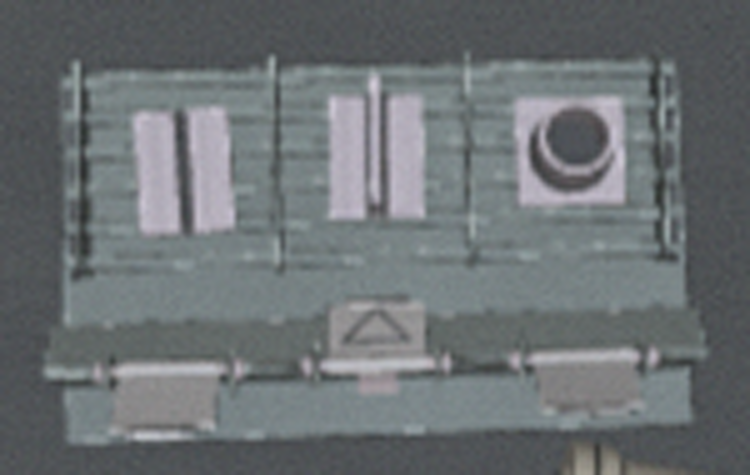

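The top view shows the middle paddle flat on the board with its triangle up (377,330). Its slope measures about 40°, and the neighbours and test pieces haven't moved. The robot is clear, so I'm handing in.

```bash
python3 -c "
from rig import ctrl
print(ctrl.hand_in())"
```

```text
the job is handed in; nothing more can be done
None
```

The middle paddle, which marks the T-joint's bay, lies flat on the sloping board with its triangle face up (slope measured at about 40°). The other two paddles and the test pieces look unmoved, the arm stayed away from the clamp and tin, and the job is handed in; no verdict came back.

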